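# Index the slide tray by one turn of the hand wheel

### The job

Bring the next slide under the microscope: with your fingertips, gently push the hand wheel round by its upright handle, clockwise seen from above, through exactly one full turn, so that the handle stops where it started and the tray has moved on by one slide. Then take your hand away. Do not push the tray itself or knock the microscope, and leave the jars and other things on the bench where they are.

Things in the scene. Friction and masses are not known exactly. Their poses are not given: they have to be found in the camera images.
- wheel (a joint): turn of the hand wheel in rad: 0 at the start whichever way the handle then points, growing clockwise seen from above; one full turn is 6.283. It stops against nothing at one turn (hard stops at -0.6 and 12.57), has a friction of about 0.1 N m and a light drag (2 to 3 N at the handle) and stays where it is left.
- wheel_hub (a point): centre of the top of the wheel's hub, on its vertical axis, 72 mm above the table. The wheel lies level on a round grey gearbox beside the microscope stage: a steel rim (124 mm centre-line diameter, 12 mm thick bar, top 68 mm above the table) with three steel spokes.
- wheel_handle: the one upright black handle on the rim, at the outer end of a spoke: a round peg 19 mm in diameter; origin at its foot, 66 mm above the table and 62 mm from the wheel's axis; it rises 50 mm to 116 mm above the table, goes round with the wheel and also spins freely on its own upright pin, so its own yaw means nothing.
- carriage (a joint): travel of the slide tray in m, 0 at the start, geared to the wheel: 0.030 per full turn (one slide), away from the wheel.
- slide_tray: black tray, 100 x 200 mm, with six glass slides side by side at 30 mm pitch, on rails under the microscope; origin under its middle, 54 mm above the table; its top is 64 mm above the table; its y axis points along the rails away from the wheel. Its near edge starts 175 mm from the wheel's axis and moves away. Only the wheel should move it.
- microscope: silver microscope fixed on the stage. Its origin is on the wheel's axis at table height, NOT in the instrument: its lens tube stands 320 mm from there along its y axis (the rails), 343 mm tall, 60 mm across; its column is 115 mm further along its x axis.
- jar_a: closed specimen jar, 36 mm across, 50 mm tall; loose bystander, origin at its underside
- jar_b: second specimen jar, the same as jar_a; loose bystander, origin at its underside
- dropper: small closed brown bottle, 30 mm across, 70 mm tall; loose bystander, origin at its underside
- dish: closed flat round dish, 90 mm across, 16 mm tall; loose bystander, origin at its underside
- slide_box: flat white box with clear lid, 87 x 62 mm, 38 mm tall; loose bystander, origin at its underside
- tweezers: dark steel tweezers lying flat, 120 mm long, 8 mm tall; loose bystander, origin at its underside
- lens: spare brass objective standing upright, 26 mm across, 36 mm tall; loose bystander, origin at its underside
Mind the look-alikes: they are no part of the job. Of the things that look like the part that bears wheel, the middle-sized one is meant.

How it is judged:
By the outcome, as a careful person would: the job done as asked, in the order asked, and still so for the second after the job is handed in, with the robot touching nothing.
It also fails if it takes over 58 s, if anything falls off the work surface, if the arm or the gripper's body presses on something with over 40 N, if the wrist force passes 120 N, or if a joint passes its speed limit or range.

### The arm

A 7-joint arm with a two-finger parallel gripper is mounted at the origin on the work surface. World frame = base frame: x ahead of the robot, y to its left, z up, the work surface at z = 0. Lengths are in m, angles in rad, forces in N, time in s.
With the tool pointing down it reaches from about 0.4 to 0.85 m from the base axis. Payload 10.4 kg.
Tool frame: the origin (TCP) lies on the front face of the gripper's body, between the roots of the fingers; the fingertips stand 70 mm ahead of it and the grasp point (between the pads) lies 51 mm ahead of it (grasp_offset is the distance from the TCP to the grasp point, in m); z points along the fingers, y is the direction in which the jaws open and shut (so a half turn about z gives the same grasp; the last joint's range is limited). The gripper opens to 87 mm and grips with 3 to 60 N. Pads are 19 mm wide; open, the fingers measure 117 mm over their backs; the gripper's body (75 mm by 190 mm) begins 51 mm behind the grasp point.
Start: joints at [-1.34, 0.332, -0.065, 1.46, 0.022, 1.35, -0.088], TCP at [0.157, 0.605, 0.292] pointing down, gripper open.
Joint ranges: [-2.6, 2.6], [-0.5, 2.12], [-1.47, 1.34], [0.16, 2.42], [-1.27, 4.41], [0.06, 2.06], [-2.6, 2.6]. Speed limits (rad/s): [2.22, 2.22, 2.79, 2.79, 3.14, 3.14, 3.14].

### API

Orientations are given as a unit quaternion [x, y, z, w].
In Python, from bench import * gives the robot as it stands. The module is installed in compiled form; this text tells all that it offers.
- The arm moves only by the tool arm_command, never from a script. Its argument "commands" is a list of rows, each a list of 3 entries, a list of its own where there are three numbers: the opening in per cent of the stroke, from 0 (shut) to 100 (fully open), then the shift along the tool's x, y, z in m, then the turn, a rotation vector about the tool's x, y, z in rad. A call has exactly 10 rows; each row is the pose to reach, as a shift and turn from the pose commanded when the call began, along the tool's axes at that moment; what a row does not reach only later rows make up. A row lasts 1/12 s, in which the tool goes at most 41.7 mm and 7.16 degrees, less where a joint would pass 70% of its speed; a pose out of reach is approached as far as the arm can. A call with a gripper value outside its range is refused whole. The fingers move at their own pace and stop on an object; "squeeze" is the grip in N (left out, the last holds). Time passes only in rows, so rows that repeat a pose let the fingers close, or fill a call up. It gives the time, the measured TCP pose, the force and the opening at its end, in the units of the state.
- read_state(): the state, without advancing time (a new reading comes with each control period).
- camera(name): name is "scene" or "top"; returns a dict with "pixels" (420x560x3 uint8, red, green, blue), "fx", "fy", "cx", "cy" (pixels), "rvec" (rotation vector, rad) and "tvec" (3), from world to camera coordinates, as OpenCV has them. Camera axes: x right, y down, z forward; pixel columns grow to the right and rows downward; lengths in m; the calibration is good to about 2 mm. A picture is of the moment at which its call begins. There is no depth.
- close_job(): hands the job in, once; it reports no verdict.
The state is a dict: "time": time; "joint_positions": joint angles; "joint_vel": joint speeds; "joint_torque": joint torques, N m; "ee_pos": TCP position; "eef_rot": TCP orientation; "ft_force": force on the tool from outside, world axes, zero at the start; "torque": the same for the moment, N m; "width": finger opening in m.
Only numpy, scipy, OpenCV 4.12 (cv2) and the standard library are available. Lean on these libraries where they do the work, as an engineer would, in place of code of your own. Each camera call takes 0.05 s, during which the arm holds its last target.

## Working session

There is one attempt and no reset: what is moved stays moved. The work goes in short steps, Python scripts to look and compute and a tool call to move; the robot and the scene stay as the last step left them, time stands still between calls to the robot, and variables do not carry over. Pictures are saved under pics/ and viewed, and the job is handed in when it is done.

Besides the shell and the picture viewer there is one more tool, called after "Emit:" in YAML: its name, and indented under it one key for each argument. arm_command: Moves the arm, as the interface text tells. Its arguments: {"type":"object","properties":{"commands":{"type":"array","items":{"type":"array"}},"squeeze":{"type":"number"}},"required":["commands"]}

```bash
mkdir -p pics; python3 - <<'E'
from bench import *
import cv2,numpy as np
s=read_state()
print(s['time'],s['ee_pos'],s['eef_rot'],s['ft_force'],s['width'])
for n in("scene","top"):
    c=camera(n); cv2.imwrite(f"pics/{n}0.png",cv2.resize(c["pixels"][:,:,::-1],(800,600),interpolation=cv2.INTER_CUBIC))
    R=cv2.Rodrigues(np.array(c["rvec"]))[0]; print(n,c["fx"],c["cx"],c["cy"],-R.T@np.array(c["tvec"]).ravel(),R.round(2).tolist())
E
```

```text
0.0 [0.15688695 0.6046977  0.29147198] [ 1.26559520e-01  9.91958778e-01 -6.84812912e-04 -3.99588452e-05] [ 0.44909138 -0.912292    0.03480336] 0.08710643465549862
scene 387.3424612488497 282.73174451020975 212.9622450716584 [ 1.26111366 -0.20363864  0.59353618] [[0.08, 1.0, 0.0], [0.56, -0.04, -0.83], [-0.83, 0.07, -0.56]]
top 483.9667903082949 277.6707886442557 211.2992878649201 [ 0.24850441 -0.11753978  1.24612664] [[-0.02, -1.0, 0.02], [-0.98, 0.02, -0.18], [0.18, -0.02, -0.98]]
```

View pics/scene0.png

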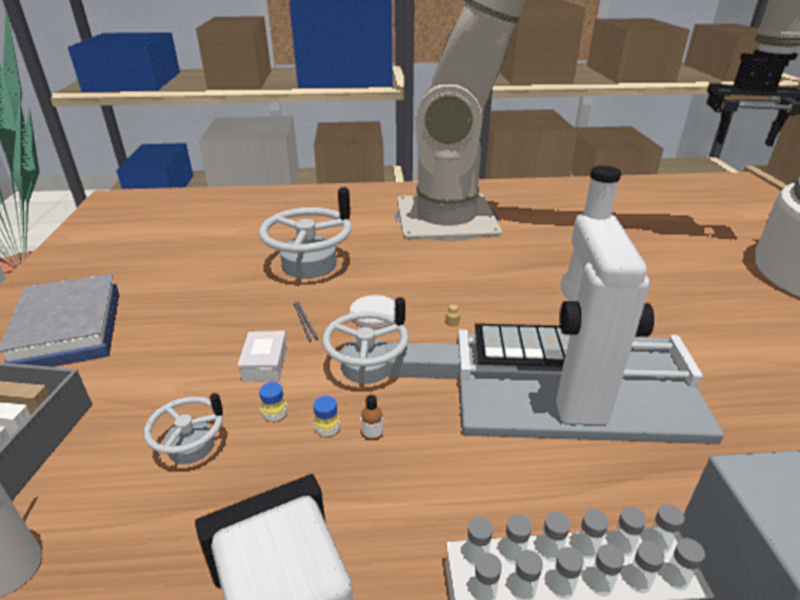

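View pics/top0.png

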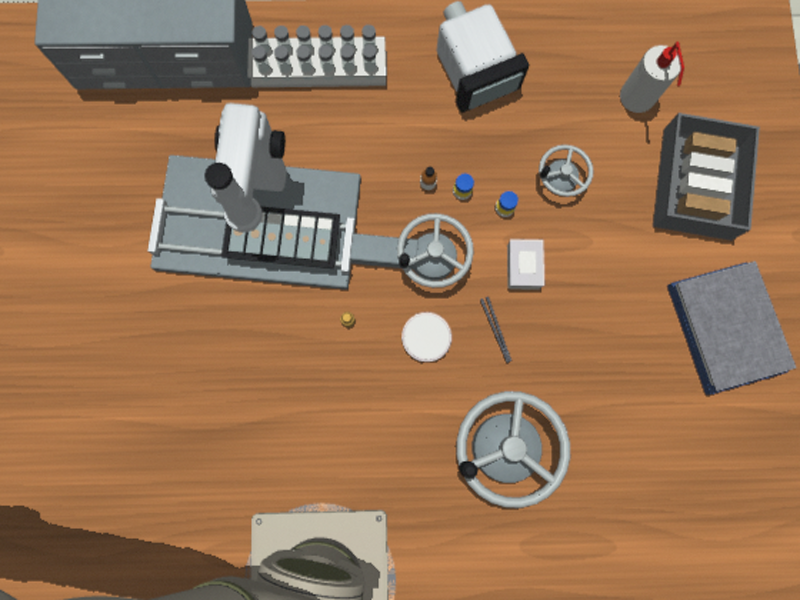

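Three wheels stand in the top picture, at (435,251), (566,172) and (513,449). The one at (435,251) is the middle-sized one and is joined by the gear housing to the stage, so it fits. The small one and the large one are the look-alikes. Next I'll measure it and confirm with a crop.

```bash
cat > h.py <<'E'
from bench import *
import cv2,numpy as np
def ray(c,u,v,z):
    K=np.array([[c["fx"],0,c["cx"]],[0,c["fy"],c["cy"]],[0,0,1]]);R=cv2.Rodrigues(np.array(c["rvec"],float))[0];t=np.array(c["tvec"],float).ravel()
    p=cv2.undistortPoints(np.array([[[u,v]]],float),K,None).ravel()
    d=R.T@np.array([p[0],p[1],1]);o=-R.T@t
    return o+d*(z-o[2])/d[2]
def proj(c,P):
    K=np.array([[c["fx"],0,c["cx"]],[0,c["fy"],c["cy"]],[0,0,1]])
    return cv2.projectPoints(np.array(P,float).reshape(-1,3),np.array(c["rvec"],float),np.array(c["tvec"],float),K,None)[0].reshape(-1,2)
E
python3 - <<'E'
from h import *
c=camera("top");im=c["pixels"]
k=0.7
u0,v0,w,h=265,135,80,80
cv2.imwrite("pics/ct.png",cv2.resize(im[v0:v0+h,u0:u0+w,::-1],(560,560),interpolation=cv2.INTER_CUBIC))
d=camera("scene");cv2.imwrite("pics/cs.png",cv2.resize(d["pixels"][200:280,215:295,::-1],(560,560),interpolation=cv2.INTER_CUBIC))
# approx
print("hub",ray(c,435*k,250*k,.072), ray(d,365*k,335*k,.072))
# handle dark mask
for n,cc,(a,b,e,f) in(("top",c,(270,170,295,195)),("scene",d,(272,205,288,230))):
    m=(cc["pixels"].max(2)<60).astype(np.uint8);s=m[b:f,a:e]
    N,l,st,ce=cv2.connectedComponentsWithStats(s)
    for i in range(1,N):
        if st[i,4]>8: print(n,st[i]+[a,b,0,0,0],ce[i]+[a,b])
E
```

```text
hub [ 0.55932612 -0.21009448  0.072     ] [ 0.56999631 -0.20956018  0.072     ]
top [279 178   8  10  55] [282.54545455 182.58181818]
scene [277 209   6  19 105] [279.4952381  217.59047619]
```

View pics/ct.png

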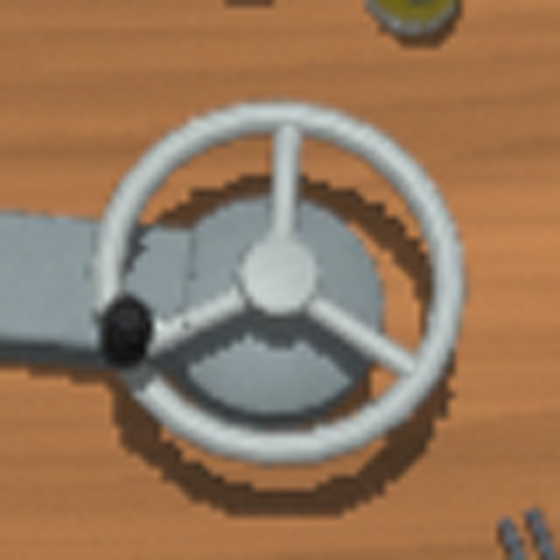

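View pics/cs.png

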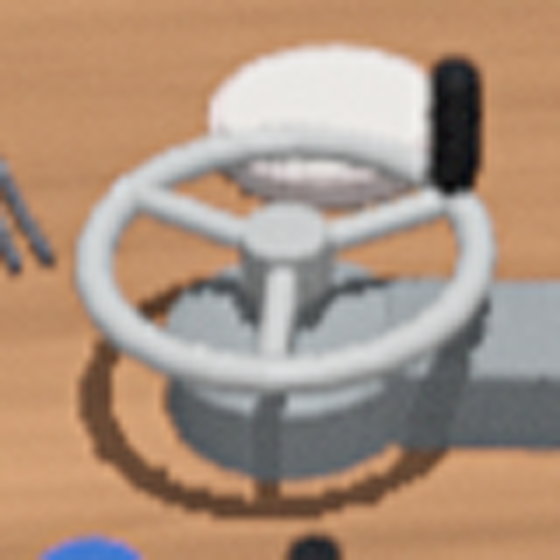

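```bash
python3 - <<'E'
from h import *
c=camera("top");d=camera("scene")
f=lambda cc,x,y,o,z:ray(cc,o[0]+(x+.5)/7-.5,o[1]+(y+.5)/7-.5,z)
T=(265,135);S=(215,200)
print("hub top",f(c,280,275,T,.072),f(d,287,232,S,.072))
print("rim top",f(c,279,282,T,.062), [f(c,*p,T,.062).round(4) for p in((94,275),(464,282),(279,101),(279,463))])
print("rim scene",[f(d,*p,S,.062).round(4) for p in((77,255),(495,255),(285,390))],f(d,285,128,S,.064))
print("handle foot scene",f(d,456,188,S,.068), "tip", f(d,456,65,S,.116))
print("handle top cam tip",f(c,125,322,T,.114),"low",f(c,134,352,T,.07))
# cross-check by hypothesised geometry
H=np.array([.559,-.2105,0]);
a=f(c,128,330,T,.091);b=f(d,456,125,S,.091);print(a,b,a-H,b-H)
from scipy.spatial.transform import Rotation as Ro
print(Ro.from_quat(read_state()['eef_rot']).as_matrix().round(3))
# other things
for n,u,v,z in(("jar",465,186,.05),("jar2",508,201,.05),("drop",429,172,.07),("dish",427,337,.016),("lens",347,319,.036),("box",526,264,.038),("twz",487,299,.008),("twz",508,360,.008),("big rim",513,449,.1),("tray edge",335,255,.064),("bigh",466,468,.18)):
    print(n,ray(c,u*.7,v*.7,z).round(3))
E
```

```text
hub top [ 0.5622781  -0.21037282  0.072     ] [ 0.56338165 -0.20927358  0.072     ]
rim top [ 0.56234928 -0.21071457  0.062     ] [array([ 0.5662, -0.144 ,  0.062 ]), array([ 0.5611, -0.2776,  0.062 ]), array([ 0.6305, -0.213 ,  0.062 ]), array([ 0.4956, -0.2085,  0.062 ])]
rim scene [array([ 0.5573, -0.2771,  0.062 ]), array([ 0.5673, -0.1427,  0.062 ]), array([ 0.6295, -0.2115,  0.062 ])] [ 0.49314496 -0.20889479  0.064     ]
handle foot scene [ 0.5379596  -0.15324551  0.068     ] tip [ 0.53707639 -0.15309097  0.116     ]
handle top cam tip [ 0.53538432 -0.15309783  0.114     ] low [ 0.53544753 -0.15741607  0.07      ]
[ 0.53830134 -0.15480081  0.091     ] [ 0.53469678 -0.15296963  0.091     ] [-0.02069866  0.05569919  0.091     ] [-0.02430322  0.05753037  0.091     ]
[[-0.968  0.251 -0.   ]
 [ 0.251  0.968 -0.   ]
 [ 0.    -0.    -1.   ]]
jar [ 0.684 -0.271  0.05 ]
jar2 [ 0.654 -0.347  0.05 ]
drop [ 0.705 -0.204  0.07 ]
dish [ 0.413 -0.195  0.016]
lens [ 0.446 -0.053  0.036]
box [ 0.539 -0.376  0.038]
twz [ 0.482 -0.307  0.008]
twz [ 0.37  -0.34   0.008]
big rim [ 0.216 -0.324  0.1  ]
tray edge [ 0.556 -0.034  0.064]
bigh [ 0.192 -0.237  0.18 ]
```

Emit:
arm_command:
  commands:
    - [100, [0, 0, -0.02], [0, 0, 0.06]]
    - [100, [-0.01, -0.008, -0.05], [0, 0, 0.17]]
    - [100, [-0.03, -0.025, -0.08], [0, 0, 0.28]]
    - [100, [-0.055, -0.045, -0.105], [0, 0, 0.39]]
    - [100, [-0.08, -0.068, -0.125], [0, 0, 0.5]]
    - [100, [-0.105, -0.09, -0.14], [0, 0, 0.61]]
    - [100, [-0.13, -0.112, -0.15], [0, 0, 0.72]]
    - [100, [-0.155, -0.133, -0.155], [0, 0, 0.83]]
    - [100, [-0.175, -0.15, -0.158], [0, 0, 0.94]]
    - [100, [-0.19, -0.163, -0.158], [0, 0, 1.05]]

```text
time: 1.13
ee_pos: [0.3016, 0.3973, 0.4515]
eef_rot: [0.61, 0.793, 0.001, -0.0]
ft_force: [0.4, -0.1, 0.0]
width: 0.0871
```

```bash
python3 - <<'E'
from h import *
from scipy.spatial.transform import Rotation as Ro
s=read_state();R=Ro.from_quat(s['eef_rot']).as_matrix()
print(s['time'],s['ee_pos'],np.array(s['joint_positions']).round(2),s['ft_force']);print(R.round(3))
print("yaw left",np.arctan2(R[1,1],R[0,1]), "shift to (.42,.10,.45):",R.T@(np.array([.42,.10,.45])-s['ee_pos']))
E
```

```text
1.1333 [0.30162506 0.39728292 0.45149004] [-1.17  0.01  0.16  1.51 -0.    1.62 -0.75] [ 0.38133809 -0.06627971  0.00597055]
[[-0.256  0.967  0.001]
 [ 0.967  0.256  0.002]
 [ 0.001  0.002 -1.   ]]
yaw left 0.25908543333316597 shift to (.42,.10,.45): [-0.31769011  0.03825892  0.0011083 ]
```

Emit:
arm_command:
  commands:
    - [100, [-0.025, 0.003, 0], [0, 0, 0.03]]
    - [100, [-0.058, 0.007, 0], [0, 0, 0.06]]
    - [100, [-0.092, 0.011, 0], [0, 0, 0.09]]
    - [100, [-0.126, 0.015, 0], [0, 0, 0.12]]
    - [100, [-0.16, 0.019, 0], [0, 0, 0.15]]
    - [100, [-0.194, 0.023, 0], [0, 0, 0.18]]
    - [100, [-0.228, 0.027, 0], [0, 0, 0.21]]
    - [100, [-0.262, 0.031, 0], [0, 0, 0.24]]
    - [100, [-0.295, 0.035, 0], [0, 0, 0.267]]
    - [100, [-0.32, 0.038, 0], [0, 0, 0.267]]

```text
time: 1.97
ee_pos: [0.4216, 0.0978, 0.4505]
eef_rot: [0.709, 0.706, 0.0, -0.0]
ft_force: [0.1, 0.7, 0.5]
width: 0.0868
```

```bash
cat > st.py <<'E'
from h import *
from scipy.spatial.transform import Rotation as Ro
import sys
s=read_state();R=Ro.from_quat(s['eef_rot']).as_matrix()
print(s['time'],s['ee_pos'].round(4) if hasattr(s['ee_pos'],'round') else s['ee_pos'],np.array(s['joint_positions']).round(2),s['ft_force'],s['width']);print(R.round(3).tolist())
if len(sys.argv)>3:
    g=np.array([float(x) for x in sys.argv[1:4]]);print("yaw left",np.arctan2(R[1,1],R[0,1]),"shift",R.T@(g-s['ee_pos']))
E
python3 st.py .5365 -.1535 .30
```

```text
1.9667 [0.4216 0.0978 0.4505] [-0.9  -0.19  0.48  1.66  0.09  1.64 -0.42] [0.0977216  0.74118072 0.53155246] 0.08678883962972989
[[0.004, 1.0, 0.001], [1.0, -0.004, 0.001], [0.001, 0.001, -1.0]]
yaw left -0.004037211090457192 shift [-0.25098461  0.11583047  0.15036855]
```

Emit:
arm_command:
  commands:
    - [100, [-0.025, 0.012, 0], [0, 0, 0]]
    - [100, [-0.055, 0.026, 0], [0, 0, 0]]
    - [100, [-0.087, 0.04, 0], [0, 0, 0]]
    - [100, [-0.119, 0.055, 0.01], [0, 0, 0]]
    - [100, [-0.15, 0.07, 0.03], [0, 0, 0]]
    - [100, [-0.18, 0.083, 0.052], [0, 0, 0]]
    - [100, [-0.207, 0.095, 0.08], [0, 0, 0]]
    - [100, [-0.23, 0.106, 0.108], [0, 0, 0]]
    - [100, [-0.245, 0.113, 0.135], [0, 0, 0]]
    - [100, [-0.251, 0.116, 0.15], [0, 0, 0]]

```text
time: 2.8
ee_pos: [0.5363, -0.1526, 0.2973]
eef_rot: [0.708, 0.706, -0.001, -0.001]
ft_force: [-0.5, 0.2, 0.0]
width: 0.0865
```

```bash
python3 st.py .5365 -.1535 .22; python3 - <<'E'
from h import *
for n in("scene","top"):
    c=camera(n); 
    if n=="top": a=c["pixels"][110:260,180:380]
    else: a=c["pixels"][100:300,180:447]
    cv2.imwrite(f"pics/{n}1.png",cv2.resize(a[:,:,::-1],(800,600),interpolation=cv2.INTER_CUBIC))
E
```

```text
2.8 [ 0.5363 -0.1526  0.2973] [-0.57  0.23  0.9   1.67 -0.19  1.33  0.36] [-0.52501993  0.18322748  0.02308025] 0.08649154560353145
[[0.003, 1.0, -0.003], [1.0, -0.003, -0.001], [-0.001, -0.003, -1.0]]
yaw left -0.00302251238516753 shift [-0.00077229  0.0004372   0.07728218]
```

View pics/scene1.png

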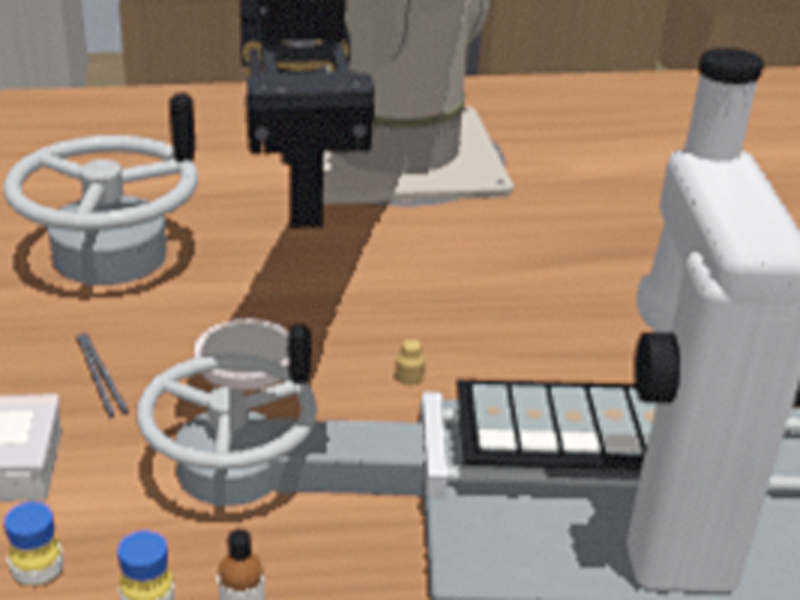

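The fingers straddle the handle's line. Handle tip in the crop is at (300,330), well below the tips at (305,222). Descending.

Emit:
arm_command:
  commands:
    - [100, [0, 0, 0.015], [0, 0, 0]]
    - [100, [0, 0, 0.035], [0, 0, 0]]
    - [100, [0, 0, 0.055], [0, 0, 0]]
    - [100, [0, 0, 0.075], [0, 0, 0]]
    - [100, [0, 0, 0.095], [0, 0, 0]]
    - [100, [0, 0, 0.112], [0, 0, 0]]
    - [100, [0, 0, 0.127], [0, 0, 0]]
    - [100, [0, 0, 0.138], [0, 0, 0]]
    - [100, [0, 0, 0.145], [0, 0, 0]]
    - [100, [0, 0, 0.148], [0, 0, 0]]

```text
time: 3.73
ee_pos: [0.5372, -0.1495, 0.1522]
eef_rot: [0.707, 0.707, 0.0, -0.0]
ft_force: [0.0, 0.1, 0.7]
width: 0.0867
```

```bash
python3 st.py .5365 -.1535 .15; python3 - <<'E'
from h import *
c=camera("scene");a=c["pixels"][160:310,180:380]
cv2.imwrite("pics/scene2.png",cv2.resize(a[:,:,::-1],(800,600),interpolation=cv2.INTER_CUBIC))
E
```

```text
3.7333 [ 0.5372 -0.1495  0.1522] [-0.49  0.4   0.82  1.84 -0.33  1.05  0.46] [0.01561764 0.11996975 0.67061601] 0.08665655412339722
[[-0.001, 1.0, 0.0], [1.0, 0.001, 0.0], [0.0, 0.0, -1.0]]
yaw left 0.000909271696422579 shift [-0.00402617 -0.00069433  0.00220444]
```

View pics/scene2.png

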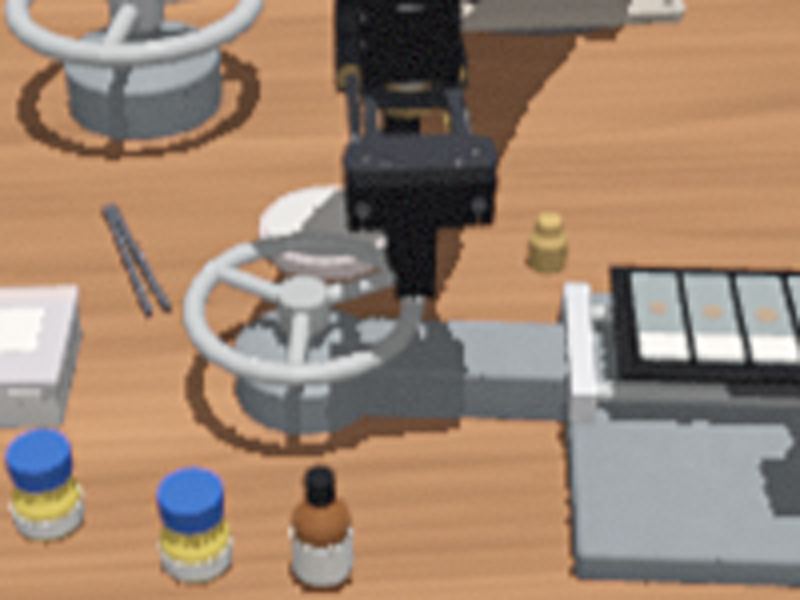

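Emit:
arm_command:
  commands:
    - [100, [-0.002, -0.0005, 0], [0, 0, 0]]
    - [100, [-0.004, -0.0005, 0.001], [0, 0, 0]]
    - [60, [-0.004, -0.0005, 0.002], [0, 0, 0]]
    - [40, [-0.004, -0.0005, 0.002], [0, 0, 0]]
    - [30, [-0.004, -0.0005, 0.002], [0, 0, 0]]
    - [25, [-0.004, -0.0005, 0.002], [0, 0, 0]]
    - [20, [-0.004, -0.0005, 0.002], [0, 0, 0]]
    - [15, [-0.004, -0.0005, 0.002], [0, 0, 0]]
    - [15, [-0.004, -0.0005, 0.002], [0, 0, 0]]
    - [15, [-0.004, -0.0005, 0.002], [0, 0, 0]]
  squeeze: 8

```text
time: 4.62
ee_pos: [0.5365, -0.1541, 0.1502]
eef_rot: [0.707, 0.707, 0.0, -0.0]
ft_force: [-0.7, -0.1, 0.2]
width: 0.0414
```

```bash
python3 st.py .5365 -.1535 .15
```

```text
4.6167 [ 0.5365 -0.1541  0.1502] [-0.48  0.4   0.82  1.84 -0.34  1.05  0.47] [-0.74561769 -0.11772416  0.23280615] 0.041416328273635034
[[-0.0, 1.0, -0.0], [1.0, 0.0, 0.0], [0.0, -0.0, -1.0]]
yaw left 0.00010449382612257497 shift [5.71442761e-04 1.15227713e-05 2.06413182e-04]
```

Emit:
arm_command:
  commands:
    - [15, [0, 0, 0], [0, 0, 0]]
    - [15, [0, 0, 0], [0, 0, 0]]
    - [15, [0, 0, 0], [0, 0, 0]]
    - [15, [0, 0, 0], [0, 0, 0]]
    - [15, [0, 0, 0], [0, 0, 0]]
    - [15, [0, 0, 0], [0, 0, 0]]
    - [15, [0, 0, 0], [0, 0, 0]]
    - [15, [0, 0, 0], [0, 0, 0]]
    - [15, [0, 0, 0], [0, 0, 0]]
    - [15, [0, 0, 0], [0, 0, 0]]

```text
time: 5.45
ee_pos: [0.5365, -0.1541, 0.1502]
eef_rot: [0.707, 0.707, 0.0, -0.0]
ft_force: [0.6, -0.9, -0.1]
width: 0.0175
```

```bash
python3 st.py .5365 -.1535 .15
```

```text
5.45 [ 0.5365 -0.1541  0.1502] [-0.48  0.4   0.82  1.84 -0.34  1.05  0.47] [ 0.60863006 -0.88489264 -0.08843481] 0.017467907630679666
[[0.0, 1.0, 0.0], [1.0, -0.0, 0.0], [0.0, 0.0, -1.0]]
yaw left -7.037550876478076e-05 shift [6.38647346e-04 1.24306991e-05 2.13123720e-04]
```

```bash
python3 - <<'E'
from h import *
c=camera("scene");a=c["pixels"][190:265,230:330]
cv2.imwrite("pics/scene3.png",cv2.resize(a[:,:,::-1],(800,600),interpolation=cv2.INTER_CUBIC))
for i in range(3): camera("top");print(read_state()["width"],read_state()["ft_force"])
E
```

```text
0.017656531915063563 [-0.4782464  -0.59051134 -0.18899953]
0.017399590313694816 [ 0.83713191  0.16440095 -0.04444585]
0.017945918847686197 [0.14130499 0.35349214 0.40691682]
```

View pics/scene3.png

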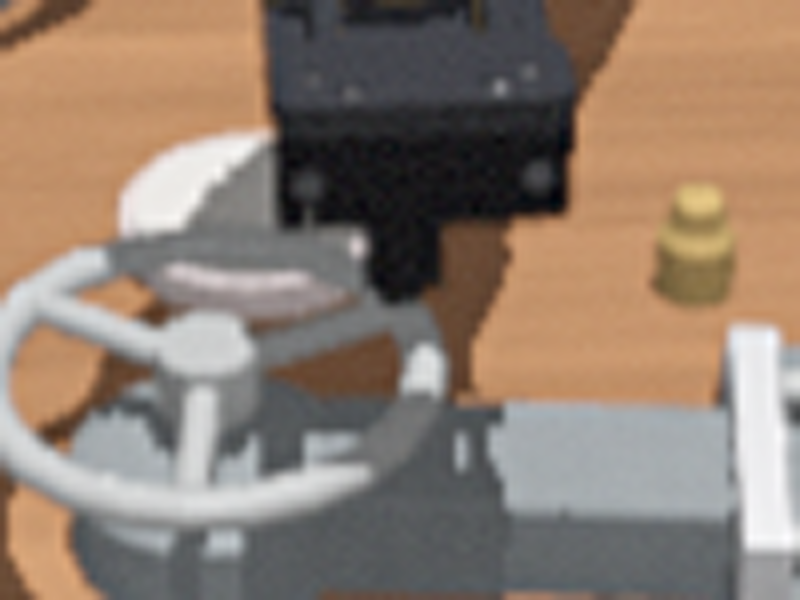

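```bash
cat > circ.py <<'E'
import numpy as np,json
c=np.array([.5625,-.21]);r=.062
P=lambda a:np.round(c+r*np.array([np.cos(np.radians(a)),np.sin(np.radians(a))]),4)
a0=115
for k in range(8):
    s=P(a0-45*k);rows=[]
    for i in range(1,11):
        f=i*4.5
        if k==0: f=45*(i-0.5*(1 if i>1 else .8))/10 if i<10 else 45
        d=P(a0-45*k-f)-s
        rows.append([15,[round(d[1],4),round(d[0],4),0],[0,0,0]])
    print(k,json.dumps(rows))
E
python3 circ.py
```

```text
0 [[15, [0.0012, 0.0027, 0], [0, 0, 0]], [15, [0.0027, 0.0068, 0], [0, 0, 0]], [15, [0.004, 0.0115, 0], [0, 0, 0]], [15, [0.005, 0.0162, 0], [0, 0, 0]], [15, [0.0056, 0.0211, 0], [0, 0, 0]], [15, [0.0058, 0.0259, 0], [0, 0, 0]], [15, [0.0056, 0.0308, 0], [0, 0, 0]], [15, [0.0051, 0.0356, 0], [0, 0, 0]], [15, [0.0041, 0.0404, 0], [0, 0, 0]], [15, [0.0021, 0.0474, 0], [0, 0, 0]]]
1 [[15, [-0.0019, 0.0045, 0], [0, 0, 0]], [15, [-0.0041, 0.0089, 0], [0, 0, 0]], [15, [-0.0066, 0.013, 0], [0, 0, 0]], [15, [-0.0094, 0.017, 0], [0, 0, 0]], [15, [-0.0126, 0.0207, 0], [0, 0, 0]], [15, [-0.016, 0.0241, 0], [0, 0, 0]], [15, [-0.0197, 0.0273, 0], [0, 0, 0]], [15, [-0.0236, 0.0302, 0], [0, 0, 0]], [15, [-0.0278, 0.0328, 0], [0, 0, 0]], [15, [-0.0321, 0.035, 0], [0, 0, 0]]]
2 [[15, [-0.0045, 0.0019, 0], [0, 0, 0]], [15, [-0.0091, 0.0034, 0], [0, 0, 0]], [15, [-0.0138, 0.0046, 0], [0, 0, 0]], [15, [-0.0186, 0.0053, 0], [0, 0, 0]], [15, [-0.0235, 0.0057, 0], [0, 0, 0]], [15, [-0.0284, 0.0058, 0], [0, 0, 0]], [15, [-0.0332, 0.0054, 0], [0, 0, 0]], [15, [-0.038, 0.0047, 0], [0, 0, 0]], [15, [-0.0428, 0
[... 1322 characters left out ...]
0, 0, 0]], [15, [0.0138, -0.0046, 0], [0, 0, 0]], [15, [0.0186, -0.0053, 0], [0, 0, 0]], [15, [0.0235, -0.0057, 0], [0, 0, 0]], [15, [0.0284, -0.0058, 0], [0, 0, 0]], [15, [0.0332, -0.0054, 0], [0, 0, 0]], [15, [0.038, -0.0047, 0], [0, 0, 0]], [15, [0.0428, -0.0035, 0], [0, 0, 0]], [15, [0.0474, -0.0021, 0], [0, 0, 0]]]
7 [[15, [0.0045, 0.0019, 0], [0, 0, 0]], [15, [0.0089, 0.0041, 0], [0, 0, 0]], [15, [0.013, 0.0066, 0], [0, 0, 0]], [15, [0.017, 0.0094, 0], [0, 0, 0]], [15, [0.0207, 0.0126, 0], [0, 0, 0]], [15, [0.0241, 0.016, 0], [0, 0, 0]], [15, [0.0273, 0.0197, 0], [0, 0, 0]], [15, [0.0302, 0.0236, 0], [0, 0, 0]], [15, [0.0328, 0.0278, 0], [0, 0, 0]], [15, [0.035, 0.0321, 0], [0, 0, 0]]]
```

Emit:
arm_command:
  commands:
    - [15, [0.0012, 0.0027, 0], [0, 0, 0]]
    - [15, [0.0027, 0.0068, 0], [0, 0, 0]]
    - [15, [0.004, 0.0115, 0], [0, 0, 0]]
    - [15, [0.005, 0.0162, 0], [0, 0, 0]]
    - [15, [0.0056, 0.0211, 0], [0, 0, 0]]
    - [15, [0.0058, 0.0259, 0], [0, 0, 0]]
    - [15, [0.0056, 0.0308, 0], [0, 0, 0]]
    - [15, [0.0051, 0.0356, 0], [0, 0, 0]]
    - [15, [0.0041, 0.0404, 0], [0, 0, 0]]
    - [15, [0.0021, 0.0474, 0], [0, 0, 0]]

```text
time: 6.48
ee_pos: [0.584, -0.1523, 0.1502]
eef_rot: [0.707, 0.707, -0.0, -0.0]
ft_force: [-5.0, -3.3, 3.1]
width: 0.0179
```

```bash
python3 st.py; python3 - <<'E'
from h import *
c=camera("scene");a=c["pixels"][190:265,230:330]
cv2.imwrite("pics/scene4.png",cv2.resize(a[:,:,::-1],(800,600),interpolation=cv2.INTER_CUBIC))
E
python3 st.py
```

```text
6.4833 [ 0.584  -0.1523  0.1502] [-0.43  0.5   0.78  1.71 -0.39  1.09  0.48] [-4.96550768 -3.33340709  3.14653203] 0.01788490146913929
[[0.0, 1.0, -0.001], [1.0, -0.0, 0.0], [0.0, -0.001, -1.0]]
6.5333 [ 0.5852 -0.1528  0.1503] [-0.43  0.5   0.78  1.71 -0.39  1.09  0.48] [-0.79058593 -3.30433498 -0.86932366] 0.01786970502622686
[[0.0, 1.0, 0.001], [1.0, -0.0, -0.001], [-0.001, 0.001, -1.0]]
```

View pics/scene4.png

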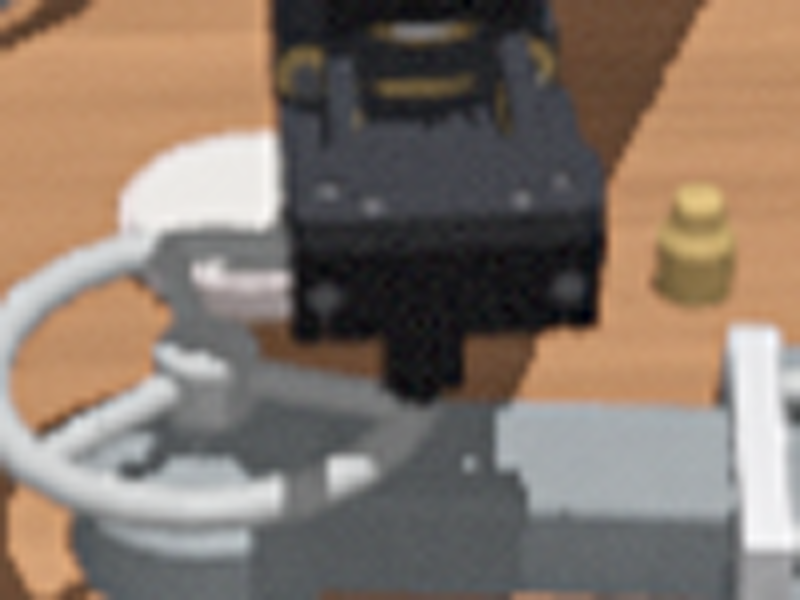

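The wheel has turned with the handle: its spokes are about 45° on, and the force is about 5 N. Continuing.

Emit:
arm_command:
  commands:
    - [15, [-0.0019, 0.0045, 0], [0, 0, 0]]
    - [15, [-0.0041, 0.0089, 0], [0, 0, 0]]
    - [15, [-0.0066, 0.013, 0], [0, 0, 0]]
    - [15, [-0.0094, 0.017, 0], [0, 0, 0]]
    - [15, [-0.0126, 0.0207, 0], [0, 0, 0]]
    - [15, [-0.016, 0.0241, 0], [0, 0, 0]]
    - [15, [-0.0197, 0.0273, 0], [0, 0, 0]]
    - [15, [-0.0236, 0.0302, 0], [0, 0, 0]]
    - [15, [-0.0278, 0.0328, 0], [0, 0, 0]]
    - [15, [-0.0321, 0.035, 0], [0, 0, 0]]

```text
time: 7.37
ee_pos: [0.6187, -0.1844, 0.1501]
eef_rot: [0.707, 0.707, -0.0, -0.001]
ft_force: [-7.1, 0.4, 4.7]
width: 0.0177
```

```bash
python3 st.py
```

```text
7.3667 [ 0.6187 -0.1844  0.1501] [-0.33  0.59  0.76  1.59 -0.44  1.14  0.53] [-7.08553327  0.365722    4.69788901] 0.017692500448520745
[[0.0, 1.0, -0.001], [1.0, -0.0, 0.001], [0.001, -0.001, -1.0]]
```

Emit:
arm_command:
  commands:
    - [15, [-0.0045, 0.0019, 0], [0, 0, 0]]
    - [15, [-0.0091, 0.0034, 0], [0, 0, 0]]
    - [15, [-0.0138, 0.0046, 0], [0, 0, 0]]
    - [15, [-0.0186, 0.0053, 0], [0, 0, 0]]
    - [15, [-0.0235, 0.0057, 0], [0, 0, 0]]
    - [15, [-0.0284, 0.0058, 0], [0, 0, 0]]
    - [15, [-0.0332, 0.0054, 0], [0, 0, 0]]
    - [15, [-0.038, 0.0047, 0], [0, 0, 0]]
    - [15, [-0.0428, 0.0035, 0], [0, 0, 0]]
    - [15, [-0.0474, 0.0021, 0], [0, 0, 0]]

```text
time: 8.2
ee_pos: [0.6213, -0.2303, 0.1501]
eef_rot: [0.707, 0.708, 0.001, -0.001]
ft_force: [-6.2, 4.2, 5.6]
width: 0.0179
```

```bash
python3 st.py; python3 - <<'E'
from h import *
c=camera("scene");a=c["pixels"][160:310,180:380]
cv2.imwrite("pics/scene5.png",cv2.resize(a[:,:,::-1],(800,600),interpolation=cv2.INTER_CUBIC))
E
```

```text
8.2 [ 0.6213 -0.2303  0.1501] [-0.24  0.63  0.75  1.54 -0.46  1.16  0.6 ] [-6.21620624  4.1790793   5.62702863] 0.017880773717173056
[[-0.001, 1.0, -0.001], [1.0, 0.001, 0.003], [0.003, -0.001, -1.0]]
```

View pics/scene5.png

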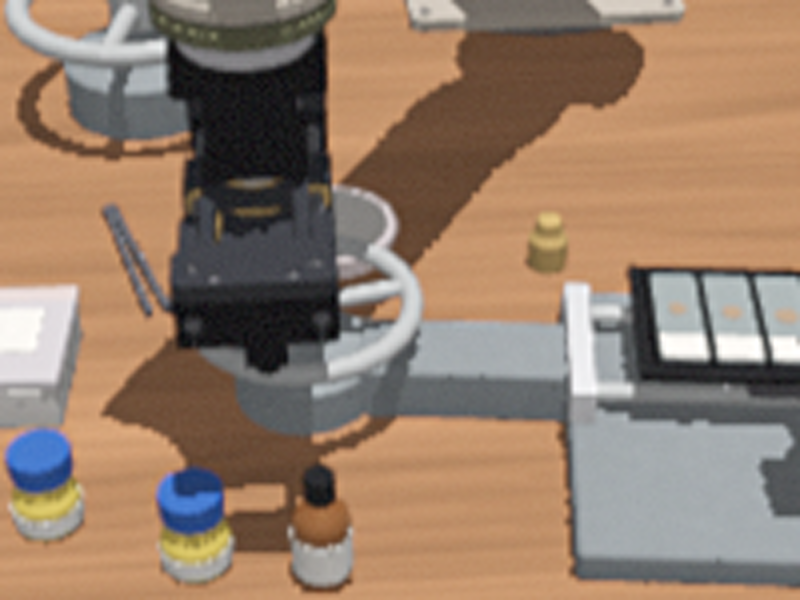

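Emit:
arm_command:
  commands:
    - [15, [-0.0045, -0.0019, 0], [0, 0, 0]]
    - [15, [-0.0089, -0.0041, 0], [0, 0, 0]]
    - [15, [-0.013, -0.0066, 0], [0, 0, 0]]
    - [15, [-0.017, -0.0094, 0], [0, 0, 0]]
    - [15, [-0.0207, -0.0126, 0], [0, 0, 0]]
    - [15, [-0.0241, -0.016, 0], [0, 0, 0]]
    - [15, [-0.0273, -0.0197, 0], [0, 0, 0]]
    - [15, [-0.0302, -0.0236, 0], [0, 0, 0]]
    - [15, [-0.0328, -0.0278, 0], [0, 0, 0]]
    - [15, [-0.035, -0.0321, 0], [0, 0, 0]]

```text
time: 9.08
ee_pos: [0.5887, -0.2668, 0.1502]
eef_rot: [0.707, 0.707, 0.0, 0.0]
ft_force: [1.0, 3.5, 1.2]
width: 0.0178
```

Emit:
arm_command:
  commands:
    - [15, [-0.0019, -0.0045, 0], [0, 0, 0]]
    - [15, [-0.0034, -0.0091, 0], [0, 0, 0]]
    - [15, [-0.0046, -0.0138, 0], [0, 0, 0]]
    - [15, [-0.0053, -0.0186, 0], [0, 0, 0]]
    - [15, [-0.0057, -0.0235, 0], [0, 0, 0]]
    - [15, [-0.0058, -0.0284, 0], [0, 0, 0]]
    - [15, [-0.0054, -0.0332, 0], [0, 0, 0]]
    - [15, [-0.0047, -0.038, 0], [0, 0, 0]]
    - [15, [-0.0035, -0.0428, 0], [0, 0, 0]]
    - [15, [-0.0021, -0.0474, 0], [0, 0, 0]]

```text
time: 9.92
ee_pos: [0.5409, -0.2688, 0.1502]
eef_rot: [0.707, 0.707, -0.0, 0.0]
ft_force: [1.5, 0.3, 0.0]
width: 0.0176
```

```bash
python3 st.py
```

```text
9.9167 [ 0.5409 -0.2688  0.1502] [-0.23  0.51  0.8   1.71 -0.4   1.09  0.69] [1.52352642 0.30104188 0.0034257 ] 0.01762731229154186
[[0.0, 1.0, 0.0], [1.0, -0.0, -0.0], [-0.0, 0.0, -1.0]]
```

Emit:
arm_command:
  commands:
    - [15, [0.0019, -0.0045, 0], [0, 0, 0]]
    - [15, [0.0041, -0.0089, 0], [0, 0, 0]]
    - [15, [0.0066, -0.013, 0], [0, 0, 0]]
    - [15, [0.0094, -0.017, 0], [0, 0, 0]]
    - [15, [0.0126, -0.0207, 0], [0, 0, 0]]
    - [15, [0.016, -0.0241, 0], [0, 0, 0]]
    - [15, [0.0197, -0.0273, 0], [0, 0, 0]]
    - [15, [0.0236, -0.0302, 0], [0, 0, 0]]
    - [15, [0.0278, -0.0328, 0], [0, 0, 0]]
    - [15, [0.0321, -0.035, 0], [0, 0, 0]]

```text
time: 10.75
ee_pos: [0.5059, -0.2364, 0.1502]
eef_rot: [0.707, 0.707, -0.0, -0.0]
ft_force: [-0.4, -2.4, 1.9]
width: 0.0177
```

Emit:
arm_command:
  commands:
    - [15, [0.0045, -0.0019, 0], [0, 0, 0]]
    - [15, [0.0091, -0.0034, 0], [0, 0, 0]]
    - [15, [0.0138, -0.0046, 0], [0, 0, 0]]
    - [15, [0.0186, -0.0053, 0], [0, 0, 0]]
    - [15, [0.0235, -0.0057, 0], [0, 0, 0]]
    - [15, [0.0284, -0.0058, 0], [0, 0, 0]]
    - [15, [0.0332, -0.0054, 0], [0, 0, 0]]
    - [15, [0.038, -0.0047, 0], [0, 0, 0]]
    - [15, [0.0428, -0.0035, 0], [0, 0, 0]]
    - [15, [0.0474, -0.0021, 0], [0, 0, 0]]

```text
time: 11.58
ee_pos: [0.5045, -0.1882, 0.1502]
eef_rot: [0.707, 0.707, 0.0, -0.0]
ft_force: [-4.0, -1.8, 4.2]
width: 0.0175
```

```bash
python3 st.py
```

```text
11.5833 [ 0.5045 -0.1882  0.1502] [-0.43  0.36  0.84  1.89 -0.31  1.03  0.53] [-4.04639247 -1.82398687  4.21756312] 0.0175148476891102
[[-0.0, 1.0, -0.0], [1.0, 0.0, 0.001], [0.001, -0.0, -1.0]]
```

Last eighth, with a slower finish. Every row is still on the circle.

Emit:
arm_command:
  commands:
    - [15, [0.0045, 0.0019, 0], [0, 0, 0]]
    - [15, [0.0089, 0.0041, 0], [0, 0, 0]]
    - [15, [0.013, 0.0066, 0], [0, 0, 0]]
    - [15, [0.017, 0.0094, 0], [0, 0, 0]]
    - [15, [0.0207, 0.0126, 0], [0, 0, 0]]
    - [15, [0.0241, 0.016, 0], [0, 0, 0]]
    - [15, [0.0273, 0.0197, 0], [0, 0, 0]]
    - [15, [0.0302, 0.0236, 0], [0, 0, 0]]
    - [15, [0.0328, 0.0278, 0], [0, 0, 0]]
    - [15, [0.035, 0.0321, 0], [0, 0, 0]]

```text
time: 12.42
ee_pos: [0.537, -0.1539, 0.1502]
eef_rot: [0.707, 0.707, 0.0, 0.0]
ft_force: [-2.1, -1.5, 1.8]
width: 0.0177
```

Emit:
arm_command:
  commands:
    - [15, [0, 0, 0], [0, 0, 0]]
    - [15, [0, 0, 0], [0, 0, 0]]
    - [15, [0, 0, 0], [0, 0, 0]]
    - [15, [0, 0, 0], [0, 0, 0]]
    - [15, [0, 0, 0], [0, 0, 0]]
    - [15, [0, 0, 0], [0, 0, 0]]
    - [15, [0, 0, 0], [0, 0, 0]]
    - [15, [0, 0, 0], [0, 0, 0]]
    - [15, [0, 0, 0], [0, 0, 0]]
    - [15, [0, 0, 0], [0, 0, 0]]

```text
time: 13.25
ee_pos: [0.5365, -0.1541, 0.1503]
eef_rot: [0.707, 0.707, 0.0, 0.0]
ft_force: [1.6, 0.7, -1.6]
width: 0.0176
```

```bash
python3 st.py .5365 -.1541 .1502;python3 - <<'E'
from h import *
for n in("scene","top"):
    c=camera(n); 
    a=c["pixels"][110:260,180:380] if n=="top" else c["pixels"][160:310,180:380]
    cv2.imwrite(f"pics/{n}6.png",cv2.resize(a[:,:,::-1],(800,600),interpolation=cv2.INTER_CUBIC))
E
```

```text
13.25 [ 0.5365 -0.1541  0.1503] [-0.47  0.4   0.81  1.84 -0.33  1.05  0.47] [ 1.61614923  0.72994039 -1.64731354] 0.017577988094159704
[[-0.0, 1.0, 0.0], [1.0, 0.0, 0.0], [0.0, 0.0, -1.0]]
yaw left 1.0875307855989716e-05 shift [ 2.96465959e-05 -8.16878457e-06  5.76463432e-05]
```

View pics/scene6.png

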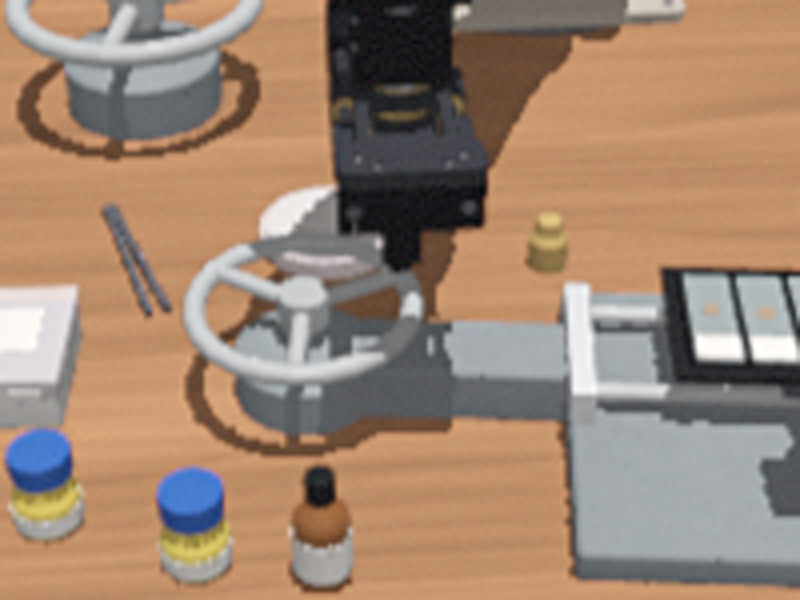

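The wheel's spokes look as they did at the start, and the tray edge has gone from (612,270) to (663,270). The TCP is back where it began, within 0.1 mm. Opening now.

Emit:
arm_command:
  commands:
    - [30, [0, 0, 0], [0, 0, 0]]
    - [45, [0, 0, 0], [0, 0, 0]]
    - [60, [0, 0, 0], [0, 0, 0]]
    - [70, [0, 0, 0], [0, 0, 0]]
    - [70, [0, 0, 0], [0, 0, 0]]
    - [70, [0, 0, 0], [0, 0, 0]]
    - [70, [0, 0, 0], [0, 0, 0]]
    - [70, [0, 0, 0], [0, 0, 0]]
    - [70, [0, 0, 0], [0, 0, 0]]
    - [70, [0, 0, 0], [0, 0, 0]]

```text
time: 14.18
ee_pos: [0.5365, -0.1541, 0.1502]
eef_rot: [0.707, 0.707, 0.0, -0.0]
ft_force: [0.1, -0.2, 0.8]
width: 0.0604
```

Emit:
arm_command:
  commands:
    - [70, [0, 0, -0.008], [0, 0, 0]]
    - [70, [0, 0, -0.02], [0, 0, 0]]
    - [70, [0, 0, -0.036], [0, 0, 0]]
    - [70, [0, 0, -0.054], [0, 0, 0]]
    - [70, [0, 0, -0.074], [0, 0, 0]]
    - [70, [0, 0, -0.096], [0, 0, 0]]
    - [70, [0, 0, -0.118], [0, 0, 0]]
    - [70, [0, 0, -0.138], [0, 0, 0]]
    - [70, [0, 0, -0.152], [0, 0, 0]]
    - [70, [0, 0, -0.16], [0, 0, 0]]

```text
time: 15.02
ee_pos: [0.5368, -0.1547, 0.3132]
eef_rot: [0.707, 0.707, 0.001, 0.001]
ft_force: [-0.0, -0.4, 0.8]
width: 0.0606
```

```bash
python3 st.py;python3 - <<'E'
from h import *
for n in("scene","top"):
    c=camera(n); cv2.imwrite(f"pics/{n}7.png",cv2.resize(c["pixels"][:,:,::-1],(800,600),interpolation=cv2.INTER_CUBIC))
    (a,b,e,f)=(270,170,295,195) if n=="top" else (272,205,288,230)
    m=(c["pixels"].max(2)<60).astype(np.uint8);s=m[b:f,a:e]
    N,l,st,ce=cv2.connectedComponentsWithStats(s)
    for i in range(1,N):
        if st[i,4]>8: print(n,st[i]+[a,b,0,0,0],ce[i]+[a,b])
E
```

```text
15.0167 [ 0.5368 -0.1547  0.3132] [-0.56  0.22  0.89  1.65 -0.18  1.35  0.35] [-0.00167649 -0.43982572  0.80703932] 0.060606307001660434
[[0.001, 1.0, 0.003], [1.0, -0.001, 0.0], [0.0, 0.003, -1.0]]
scene [276 208   8  20 127] [279.71653543 217.41732283]
top [293 189   2   6   9] [293.66666667 192.        ]
```

View pics/scene7.png

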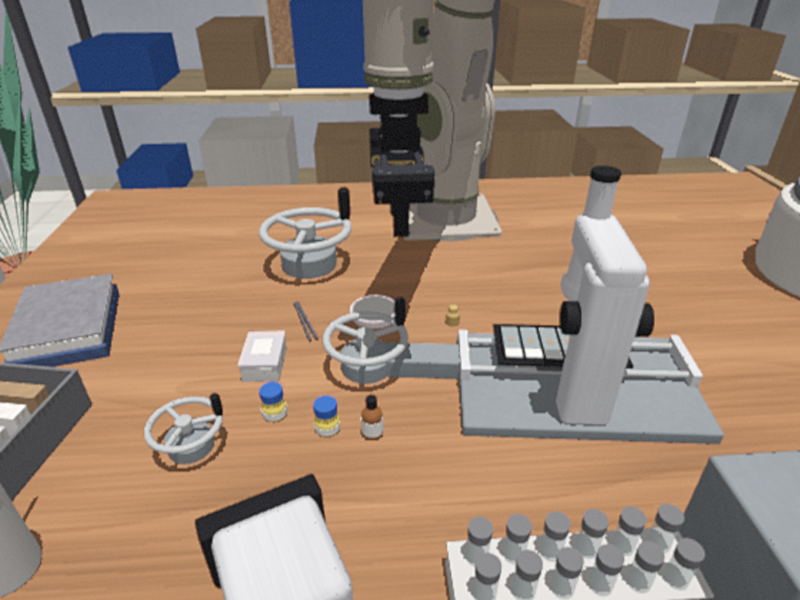

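Emit:
arm_command:
  commands:
    - [70, [0.005, -0.003, -0.02], [0, 0, 0]]
    - [70, [0.015, -0.01, -0.045], [0, 0, 0]]
    - [70, [0.035, -0.022, -0.07], [0, 0, 0]]
    - [70, [0.06, -0.036, -0.09], [0, 0, 0]]
    - [70, [0.09, -0.052, -0.108], [0, 0, 0]]
    - [70, [0.12, -0.07, -0.12], [0, 0, 0]]
    - [70, [0.15, -0.086, -0.13], [0, 0, 0]]
    - [70, [0.175, -0.1, -0.136], [0, 0, 0]]
    - [70, [0.192, -0.11, -0.137], [0, 0, 0]]
    - [70, [0.2, -0.115, -0.137], [0, 0, 0]]

```text
time: 15.95
ee_pos: [0.4202, 0.0483, 0.447]
eef_rot: [0.706, 0.708, 0.0, -0.0]
ft_force: [-0.1, 0.3, -0.5]
width: 0.0612
```

```bash
python3 st.py;python3 - <<'E'
from h import *
for n in("scene","top"):
    c=camera(n); cv2.imwrite(f"pics/{n}8.png",cv2.resize(c["pixels"][:,:,::-1],(800,600),interpolation=cv2.INTER_CUBIC))
    (a,b,e,f)=(270,170,295,195) if n=="top" else (272,205,288,230)
    m=(c["pixels"].max(2)<60).astype(np.uint8);s=m[b:f,a:e]
    N,l,st,ce=cv2.connectedComponentsWithStats(s)
    for i in range(1,N):
        if st[i,4]>8: print(n,st[i]+[a,b,0,0,0],ce[i]+[a,b])
E
```

```text
15.95 [0.4202 0.0483 0.447 ] [-0.89 -0.23  0.55  1.69  0.12  1.65 -0.34] [-0.13810435  0.33413105 -0.54071507] 0.06118980068774076
[[-0.004, 1.0, -0.0], [1.0, 0.004, 0.0], [0.0, -0.0, -1.0]]
scene [277 209   6  18 104] [279.5 217.5]
top [279 178   8  10  56] [282.5        182.53571429]
```

View pics/top8.png

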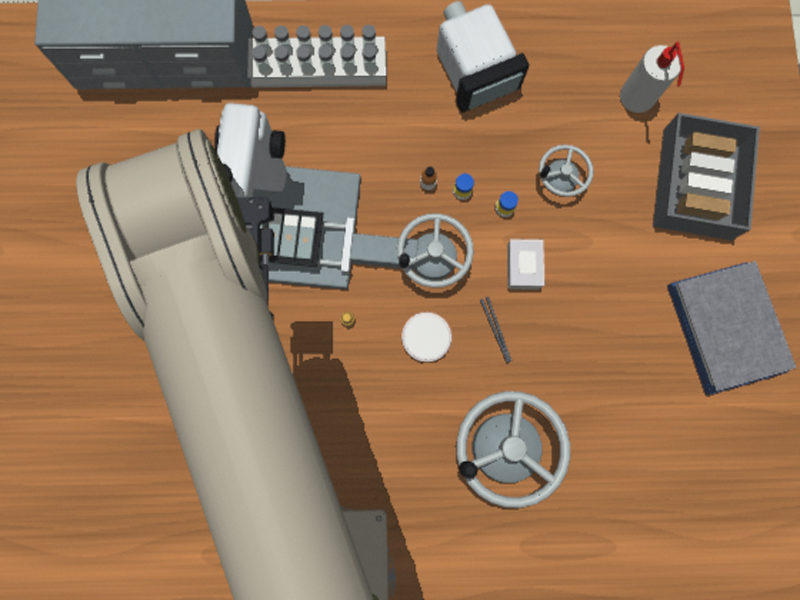

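The handle blobs match the start pictures: scene (279.5,217.5) against (279.5,217.6), top (282.5,182.5) against (282.5,182.6). The tray has moved on and the bystanders have not. Handing in.

```bash
python3 -c "
from bench import *
print(close_job())"
```

```text
the job is handed in; nothing more can be done
None
```

I turned the middle-sized wheel, the one joined to the microscope stage, clockwise through one full turn by its handle. I then let go, lifted the hand clear and handed the job in at about 16 s of the 58 s allowed. I held the handle with a light 8 N fingertip grip and carried it round the circle, rather than pushing it with open fingers.

- **Handle position:** it is back where it started. Its image centroid matches the first pictures within 0.1 px in both cameras.
- **Tray:** the near edge moved away from the wheel in the pictures by about one slide. I judged that by eye and did not measure the travel in millimetres.
- **Forces:** the wrist force readings taken between moves stayed at about 10 N or less.
- **Bystanders:** the jars, dropper, dish, box, tweezers, lens and microscope look unmoved in the last pictures. The arm hid part of the microscope in the final top view.

One reading disagreed: the gripper width read about 17.6 mm on the 19 mm handle. It held steady through the whole turn, so I took it as an offset in the reading or give in the pads.

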